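Put the pastry cutters away in their trays

TASK

Put the four pastry cutters away: set each one down in the wooden tray made for it (square cutter in the square tray, and among the round ones large in large, medium in medium, small in small), so that it stands flat in the recess, rim up as now, the square one turned in line with its tray. Set them down gently rather than dropping them, and leave the coupler ring and the piping tip that stand among them where they are.

Things in the scene. Friction and masses are not known exactly. Their poses are not given: they have to be found in the camera images.
- cutter_large: round plain-metal pastry cutter, an open upright ring of 67 mm outside diameter and 38 mm height with a rolled rim at the top and no handle; loose, 28 to 56 g, the largest of the three round ones. Origin: centre of its underside; z up. Can be gripped across its outside (67 mm) from above.
- cutter_medium: round plain-metal pastry cutter, an open upright ring of 55 mm outside diameter and 38 mm height with a rolled rim at the top and no handle; loose, 28 to 56 g, the middle one of the three round ones. Origin: centre of its underside; z up. Can be gripped across its outside (55 mm) from above.
- cutter_small: round plain-metal pastry cutter, an open upright ring of 43 mm outside diameter and 38 mm height with a rolled rim at the top and no handle; loose, 28 to 56 g, the smallest of the three round ones. Origin: centre of its underside; z up. Can be gripped across its outside (43 mm) from above.
- cutter_square: square plain-metal pastry cutter, an open upright square frame, 50 mm along each side outside (52 mm over the rolled rim at the top), 38 mm high, no handle; loose, 28 to 56 g. Origin: centre of its underside; x and y across its flat sides, z up. Can be gripped across two opposite sides from above.
- tray_large: round light-wood storage tray with a grey felt floor, fixed to the worktop, for the 67 mm round cutter: outside diameter 95 mm, 10 mm high, wall 7 mm, one round recess of 81 mm diameter and 6 mm depth (its floor is 4 mm above the worktop); the largest of the three round trays. Origin: centre of its underside, on the worktop; z up.
- tray_medium: round light-wood storage tray with a grey felt floor, fixed to the worktop, for the 55 mm round cutter: outside diameter 83 mm, 10 mm high, wall 7 mm, one round recess of 69 mm diameter and 6 mm depth (its floor is 4 mm above the worktop); the middle one of the three round trays. Origin: centre of its underside, on the worktop; z up.
- tray_small: round light-wood storage tray with a grey felt floor, fixed to the worktop, for the 43 mm round cutter: outside diameter 71 mm, 10 mm high, wall 7 mm, one round recess of 57 mm diameter and 6 mm depth (its floor is 4 mm above the worktop); the smallest of the three round trays. Origin: centre of its underside, on the worktop; z up.
- tray_square: square light-wood storage tray with a grey felt floor, fixed to the worktop: 76 mm along each side, 10 mm high, wall 7 mm, one square recess of 62 x 62 mm and 6 mm depth (its floor is 4 mm above the worktop). Origin: centre of its underside, on the worktop; x and y across its sides, z up.
- coupler: white ribbed plastic coupler ring, 29 mm diameter, 20 mm high, loose, standing among the cutters and trays (a second one lies well off to the left, out of the work). A bystander. Origin: centre of its underside; z up.
- piping_tip: cone-shaped bare steel piping tip, 25 mm diameter at the foot, 40 mm high, loose, standing on its wide end among the cutters and trays (others stand well off to the left, out of the work). A bystander. Origin: centre of its underside; z up.
There are look-alikes about, which are no part of the job. What is shaped like the cutter_small but pink or purple is not meant.

How it is judged (in metres and radians):
At the end, for the whole second after the job is handed in: Each of the four cutters stands in its own tray: centre within 10 mm of the tray's centre, underside on the recess floor (at most 7 mm above the tray's underside), within 0.1 rad of upright, at rest; the square cutter's sides within 0.2 rad of the tray's sides (horizontal distance between cutter_large and tray_large below 0.01 m and z of cutter_large in the frame of tray_large below 0.007 m and angle between each of cutter_large, cutter_medium, cutter_small, cutter_square's own z axis and vertical below 0.1 rad and linear speed of each of cutter_large, cutter_medium, cutter_small, cutter_square below 0.02 m/s and horizontal distance between cutter_medium and tray_medium below 0.01 m and z of cutter_medium in the frame of tray_medium below 0.007 m and horizontal distance between cutter_small and tray_small below 0.01 m and z of cutter_small in the frame of tray_small below 0.007 m and horizontal distance between cutter_square and tray_square below 0.01 m and z of cutter_square in the frame of tray_square below 0.007 m and (angle between the x axis of cutter_square and the x axis of tray_square, either way round below 0.2 rad or angle between the x axis of cutter_square and the y axis of tray_square, either way round below 0.2 rad)); the robot touches nothing.
It fails at once if the coupler ring or the piping tip is shifted more than 15 mm or knocked over (distance of any of coupler, piping_tip from where it was at the start of the episode above 0.015 m or angle between any of coupler, piping_tip's own z axis and vertical above 0.4 rad).
It fails at once if a cutter is dropped: it falls out of the fingers faster than 0.5 m/s while still more than about 20 mm above the worktop ((height (world z) of cutter_large above 0.02 m and linear speed of cutter_large above 0.5 m/s and contact force between the fingers and cutter_large below 0.01 N) or (height (world z) of cutter_medium above 0.02 m and linear speed of cutter_medium above 0.5 m/s and contact force between the fingers and cutter_medium below 0.01 N) or (height (world z) of cutter_small above 0.02 m and linear speed of cutter_small above 0.5 m/s and contact force between the fingers and cutter_small below 0.01 N) or (height (world z) of cutter_square above 0.02 m and linear speed of cutter_square above 0.5 m/s and contact force between the fingers and cutter_square below 0.01 N)).
It also fails if it takes over 90 s, if anything falls off the work surface, if the arm or the gripper's body presses on something with over 40 N, if the wrist force passes 120 N, or if a joint passes its speed limit or range.

ROBOT

A 7-joint arm with a two-finger parallel gripper is mounted at the origin on a cart in front of the work surface, level with it; the furniture and walls round the work are solid. World frame = base frame: x ahead of the robot, y to its left, z up, the work surface at z = 0. Lengths are in m, angles in degrees, forces in N, time in s.
With the tool pointing down it reaches from about 0.425 to 0.875 m from the base axis. Payload 4.7 kg.
Tool frame: the origin (TCP) lies on the mounting face of the last link; the fingertips stand 182 mm ahead of it and the grasp point (between the pads) lies 164 mm ahead of it; z points along the fingers, y is the line along which they close (so a half turn about z gives the same grasp; the last joint's range is limited). The gripper opens to 87 mm and grips with 3 to 60 N. Pads are 19 mm wide; open, the fingers measure 117 mm over their backs; the gripper's body (75 mm by 190 mm) begins 51 mm behind the grasp point.
Start: joints at [-70.64, 18.392, -4.016, 83.108, 1.295, 78.541, -3.26], TCP at [0.207, 0.616, 0.405] pointing down, gripper open.
Joint ranges: [-163.93, 163.93], [-17.29, 119.83], [-79.2, 71.16], [3.27, 140.29], [-89.18, 269.18], [5.43, 117.66], [-154.24, 154.24]. Speed limits (degrees/s): [147.25, 147.25, 180, 180, 180, 180, 180].

INTERFACE

Orientations are given as [roll, pitch, yaw] about the fixed x, y, z axes, in that order (R = Rz(yaw) Ry(pitch) Rx(roll)).
In Python, from cell import env gives the robot as it stands.
- The arm moves only by the tool servo_tool, never from a script. Its argument "plan" is a list of rows, each an object with "xyz": the shift along the tool's x, y, z in cm, a list of three; "twist": the turn, a rotation vector about the tool's x, y, z in degrees, a list of three; "jaw": the closure, from 0 (fully open) to 1 (shut). In form: [{"xyz": [x, y, z], "twist": [wx, wy, wz], "jaw": jaw}, ...]. A call has 1 to 10 rows; each row is the pose to reach, as a shift and turn from the pose commanded when the call began, along the tool's axes at that moment; what a row does not reach only later rows make up. A row lasts 1/12 s, in which the tool goes at most 41.7 mm and 7.16 degrees, less where a joint would pass 70% of its speed; a pose out of reach is approached as far as the arm can. A call with a gripper value outside its range is refused whole. The fingers move at their own pace and stop on an object; "newtons" is the grip in N (left out, the last holds). Time passes only in rows, so rows that repeat a pose let the fingers close. It gives the time, the measured TCP pose, the force, the opening and the grip force at its end, in the units of the state.
- env.get_obs(): the state, without advancing time (a new reading comes with each control period).
- env.read_camera(name): name is "scene" or "top"; returns a dict with "img" (420x560x3 uint8, red, green, blue), "camera_matrix" (3x3 intrinsics, pixels), "R" (3x3) and "t" (3): a world point X has camera coordinates R X + t. Camera axes: x right, y down, z forward; pixel columns grow to the right and rows downward; lengths in m; the calibration is good to about 2 mm. A picture is of the moment at which its call begins. There is no depth.
- env.sign_off(): hands the job in; it is judged then, once.
The state is a dict: "time_s": time; "qpos": joint angles; "joint_velocities": joint speeds; "effort": joint torques, N m; "tool_pos": TCP position; "tool_rot": TCP orientation; "force": force on the tool from outside, world axes, zero at the start; "wrist_torque": the same for the moment, N m; "grip_width": finger opening in m; "grasp_force": force on a finger pad.
Only numpy, scipy, OpenCV 4.12 (cv2) and the standard library are available. Lean on these libraries where they do the work, as an engineer would, in place of code of your own. Each camera call takes 0.05 s, during which the arm holds its last target. There are 200 camera calls.

## Working session

There is one attempt and no reset: what is moved stays moved. The work goes in short steps, Python scripts to look and compute and a tool call to move; the robot and the scene stay as the last step left them, time stands still between calls to the robot, and variables do not carry over. Pictures are saved under pics/ and viewed, at most 14 in all, crops included, and the job is handed in when it is done.

Besides the shell and the picture viewer there is one more tool, called by a JSON object that holds its "op" and its "data". servo_tool: Moves the arm, as the interface text tells. Its arguments: {"type":"object","properties":{"plan":{"type":"array","items":{"type":"object","properties":{"xyz":{"type":"array","items":{"type":"number"}},"twist":{"type":"array","items":{"type":"number"}},"jaw":{"type":"number"}}}},"newtons":{"type":"number"}},"required":["plan"]}

```bash
ls; mkdir -p pics
python3 - <<'E'
from cell import env
import cv2
for n in("scene","top"):
    c=env.read_camera(n); cv2.imwrite(f"pics/{n}0.png",c["img"][:,:,::-1]); print(n,c["camera_matrix"],c["R"],c["t"],-c["R"].T@c["t"])
print(env.get_obs())
E
```

```text
pics
scene [[406.02558384   0.         281.01199148]
 [  0.         406.02558384 214.12006135]
 [  0.           0.           1.        ]] [[ 0.87427423 -0.48537756  0.0072931 ]
 [-0.35002817 -0.6407468  -0.68331824]
 [ 0.33634037  0.59485474 -0.73008423]] [-0.31131861  0.32233985  0.61805848] [ 0.17712785 -0.31222386  0.67376593]
top [[430.44113319   0.         287.44126459]
 [  0.         430.44113319 211.80186251]
 [  0.           0.           1.        ]] [[-0.00470097 -0.99950769  0.0310207 ]
 [-0.99753663  0.002516   -0.07010239]
 [ 0.06998983 -0.03127384 -0.99705736]] [0.20202743 0.46959787 0.84373224] [0.41033812 0.2271332  0.86790234]
{'time_s': 0.1, 'qpos': array([-70.63890866,  18.43459663,  -4.01325955,  83.16713299,
         1.29666196,  78.53930933,  -3.25977346]), 'joint_velocities': array([ 0.00515521, -0.17900146, -0.05092169, -0.08939819, -0.02721165,
       -0.04768902,  0.08592299]), 'effort': array([-3.88164135e-04, -4.92574489e+01, -4.05882485e-01, -3.13397813e+01,
       -6.40984462e-02,  3.95200134e-02,  9.89883733e-05]), 'tool_pos': array([0.20682187, 0.61603515, 0.40377958]), 'tool_rot': array([-1.79904272e+02,  7.67938060e-03,  1.61446895e+02]), 'force': array([ 0.16234028,  1.01179713, -0.12281915]), 'wrist_torque': array([-0.01098035, -0.04188217,  0.02601583]), 'grasp_force': 0.0, 'grip_width': 0.08701574237324021}
```

View pics/top0.png

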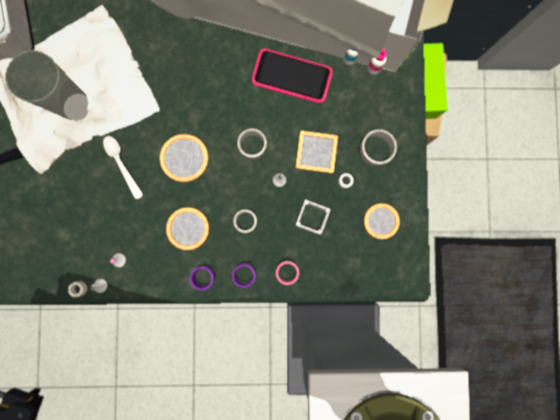

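View pics/scene0.png

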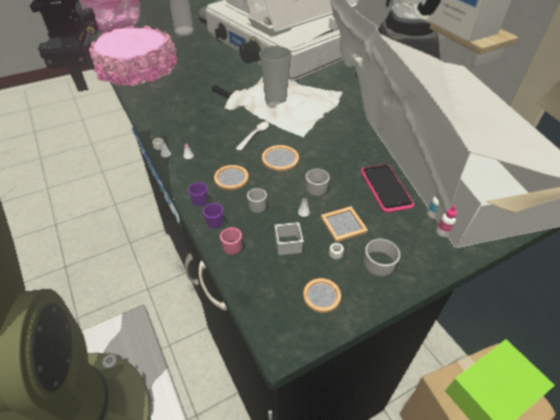

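The top view shows four bare-metal cutters: rings at (379,147), (252,143) and (245,221), and a square at (313,217). The trays are at (184,158), (187,229), (382,221) and (317,152). The piping tip is at (279,180) and the coupler at (346,181). The purple and pink rings at (201,278), (243,274) and (287,273) are the look-alikes, so I leave them out.

```bash
cat > h.py <<'E'
import numpy as np, cv2
from scipy.optimize import least_squares
from cell import env
def cast(c,uv,z):
    uv=np.atleast_2d(uv).astype(float)
    d=np.c_[uv,np.ones(len(uv))]@np.linalg.inv(c["camera_matrix"]).T@c["R"]
    o=-c["R"].T@c["t"]; return (o+d*((z-o[2])/d[:,2])[:,None])[:,:2]
def circ(P):
    return least_squares(lambda p:np.hypot(P[:,0]-p[0],P[:,1]-p[1])-p[2],[*P.mean(0),.03],loss="soft_l1",f_scale=.001).x
def blob(m,uv,r):
    w=np.zeros_like(m); cv2.circle(w,tuple(map(int,uv)),r,255,-1)
    cs,_=cv2.findContours(m&w,cv2.RETR_EXTERNAL,cv2.CHAIN_APPROX_NONE)
    return cv2.convexHull(max(cs,key=lambda q:len(q)))[:,0]
def dense(h):
    h=h.astype(float); return np.vstack([np.linspace(a,b,8,endpoint=False) for a,b in zip(h,np.roll(h,-1,0))])
def masks(c):
    hsv=cv2.cvtColor(c["img"],cv2.COLOR_RGB2HSV)
    wood=cv2.inRange(hsv,(8,70,120),(30,255,255)); grey=cv2.inRange(hsv,(0,0,95),(180,60,255))
    return wood,grey
def cutter(c,uv,r=26,z=.038):
    P=cast(c,dense(blob(masks(c)[1],uv,r)),z)
    o=(-c["R"].T@c["t"])[:2]; m=(P.min(0)+P.max(0))/2; u=(m-o)/np.linalg.norm(m-o)
    return circ(P[(P-m)@u>-.003])
def square(c,uv,z,wood,r=30):
    P=cast(c,dense(blob(masks(c)[0 if wood else 1],uv,r)),z)
    (ctr,wh,a)=cv2.minAreaRect((P*1000).astype(np.float32)); return np.array(ctr)/1000,np.array(wh),a
E
python3 - <<'E'
from h import *
c=env.read_camera("top")
for uv in((184,158),(187,229),(382,221)): print("tray",uv,circ(cast(c,dense(blob(masks(c)[0],uv,32)),.010)).round(4))
for uv in((379,147),(252,143),(245,221)): print("cut",uv,cutter(c,uv).round(4))
print("sqtray",square(c,(317,152),.01,1)); print("sqcut",square(c,(313,217),.038,0,24))
for uv,z in(((279,180),.03),((346,181),.02)): print("by",circ(cast(c,dense(blob(masks(c)[1],uv,11)),z)).round(4))
im=cv2.resize(c["img"][110:300,150:420],None,fx=2.9,fy=2.9,interpolation=cv2.INTER_CUBIC)
cv2.imwrite("pics/crop1.png",im[:,:,::-1])
E
```

```text
tray (184, 158) [0.5805 0.4079 0.049 ]
tray (187, 229) [0.4385 0.399  0.0429]
tray (382, 221) [0.4521 0.0113 0.0368]
cut (379, 147) [0.5982 0.0196 0.0356]
cut (252, 143) [0.6032 0.2701 0.0312]
cut (245, 221) [0.4521 0.284  0.0233]
sqtray (array([0.59308136, 0.14080347]), array([79.87561035, 81.11196899]), 82.30332946777344)
sqcut (array([0.45869482, 0.15217331]), array([56.69706345, 57.57193375]), 69.68798065185547)
by [0.5324 0.217  0.0145]
by [0.5328 0.084  0.0161]
```

View pics/crop1.png

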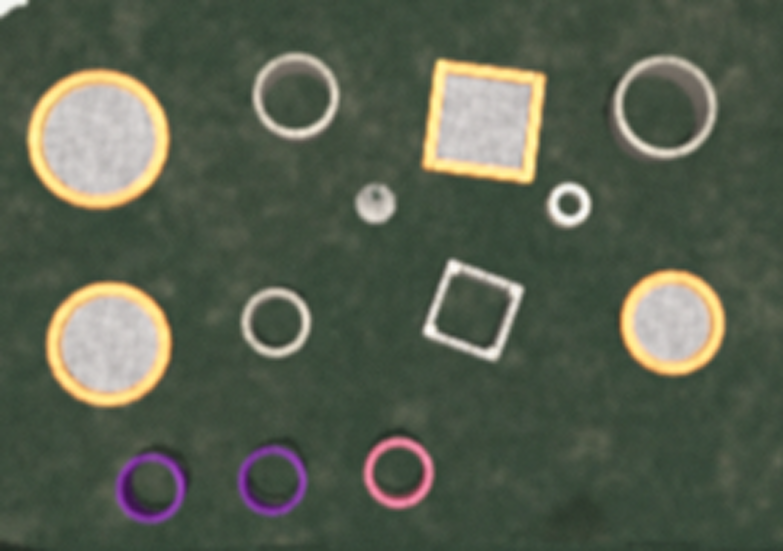

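The crop agrees with the list. The large cutter at (379,147), medium at (252,143) and small at (245,221) are the bare-metal rings, the square is at (313,217), and the pink and purple rings are excluded. Tray radii of 49, 43 and 37 mm identify the large, medium and small trays.

```bash
cat >> h.py <<'E'
def go(x,y,z,yaw):
    from scipy.spatial.transform import Rotation as Ro
    o=env.get_obs(); R=Ro.from_euler("xyz",o["tool_rot"],degrees=True); T=Ro.from_euler("xyz",[180,0,yaw],degrees=True)
    d=np.array([x,y,z+.164])-o["tool_pos"]
    print("xyz cm",(R.inv().apply(d)*100).round(2),"twist",np.degrees((R.inv()*T).as_rotvec()).round(2),"t",o["time_s"],"w",o["grip_width"],"f",o["grasp_force"])
E
python3 - <<'E'
from h import *
c=env.read_camera("top")
for uv in((379.3,146.9),(252.1,143.1),(245.2,221.),(313.7,217.2)): print(uv,cast(c,uv,.038).round(4))
c=env.read_camera("scene")
for uv,z in(((317,176),.038),((381,250),.038),((257,194),.038),((289,232),.038),((281,157),.01),((231,177),.01),((322,295),.01),((344,223),.01)): print(uv,cast(c,uv,z).round(4))
go(.459,.152,.16,159.7)
E
```

```text
(379.3, 146.9) [[0.5962 0.0197]]
(252.1, 143.1) [[0.6031 0.2694]]
(245.2, 221.0) [[0.4511 0.2825]]
(313.7, 217.2) [[0.458  0.1503]]
(317, 176) [[0.604  0.2726]]
(381, 250) [[0.5969 0.0253]]
(257, 194) [[0.4527 0.2858]]
(289, 232) [[0.46   0.1538]]
(281, 157) [[0.5808 0.405 ]]
(231, 177) [[0.4359 0.3959]]
(322, 295) [[0.4493 0.0085]]
(344, 223) [[0.5914 0.1389]]
xyz cm [-38.67 -35.97   8.06] twist [-0.05  0.01  1.75] t 0.25 w 0.0873101877798611 f 0.0
```

{"op": "servo_tool", "data": {"plan": [{"xyz": [-3.8, -3.6, 0.8], "twist": [0, 0, 0.5], "jaw": 0}, {"xyz": [-7.7, -7.2, 1.6], "twist": [0, 0, 1], "jaw": 0}, {"xyz": [-11.6, -10.8, 2.4], "twist": [0, 0, 1.7], "jaw": 0}, {"xyz": [-15.4, -14.4, 3.2], "twist": [0, 0, 1.7], "jaw": 0}, {"xyz": [-19.2, -18, 4], "twist": [0, 0, 1.7], "jaw": 0}, {"xyz": [-23, -21.6, 4.8], "twist": [0, 0, 1.7], "jaw": 0}, {"xyz": [-26.8, -25.2, 5.6], "twist": [0, 0, 1.7], "jaw": 0}, {"xyz": [-30, -28, 6.4], "twist": [0, 0, 1.7], "jaw": 0}, {"xyz": [-33, -31, 7], "twist": [0, 0, 1.7], "jaw": 0}, {"xyz": [-35.5, -33, 7.6], "twist": [0, 0, 1.7], "jaw": 0}], "newtons": 15}}

```text
time_s: 1.08
tool_pos: [0.4031, 0.252, 0.3409]
tool_rot: [179.9, 0.0, 159.8]
force: [0.6, 0.2, -1.1]
grip_width: 0.0869
grasp_force: 0.0
```

```bash
python3 -c "
from h import *
go(.459,.152,.08,159.7)"
```

```text
xyz cm [-8.71 -7.46  9.68] twist [0.06 0.01 0.06] t 1.0833 w 0.08691615710227464 f 0.0
```

{"op": "servo_tool", "data": {"plan": [{"xyz": [0, 0, 0], "twist": [0, 0, 0], "jaw": 0}, {"xyz": [0, 0, 0], "twist": [0, 0, 0], "jaw": 0}, {"xyz": [0, 0, 0], "twist": [0, 0, 0], "jaw": 0}]}}

```text
time_s: 1.33
tool_pos: [0.4024, 0.2544, 0.341]
tool_rot: [180.0, -0.0, 159.7]
force: [-0.8, 0.8, 0.4]
grip_width: 0.0873
grasp_force: 0.0
```

```bash
python3 -c "
from h import *
go(.459,.152,.08,159.7)"
```

```text
xyz cm [-8.86 -7.65  9.69] twist [ 0.04 -0.02  0.03] t 1.3333 w 0.08734714101559803 f 0.0
```

{"op": "servo_tool", "data": {"plan": [{"xyz": [-2.2, -1.9, 2.4], "twist": [0, 0, 0], "jaw": 0}, {"xyz": [-4.4, -3.8, 4.8], "twist": [0, 0, 0], "jaw": 0}, {"xyz": [-6.6, -5.7, 7.2], "twist": [0, 0, 0], "jaw": 0}, {"xyz": [-8.9, -7.6, 9.7], "twist": [0, 0, 0], "jaw": 0}, {"xyz": [-8.9, -7.6, 9.7], "twist": [0, 0, 0], "jaw": 0}, {"xyz": [-8.9, -7.6, 9.7], "twist": [0, 0, 0], "jaw": 0}, {"xyz": [-8.9, -7.6, 9.7], "twist": [0, 0, 0], "jaw": 0}, {"xyz": [-8.9, -7.6, 9.7], "twist": [0, 0, 0], "jaw": 0}]}}

```text
time_s: 2.0
tool_pos: [0.4597, 0.1543, 0.2448]
tool_rot: [179.9, 0.0, 160.0]
force: [0.3, 0.0, -0.3]
grip_width: 0.0869
grasp_force: 0.0
```

Run:
```python
from h import *
go(.459,.152,.03,159.7)
c=env.read_camera("scene")
im=cv2.resize(c["img"][100:330,150:450],None,fx=2.6,fy=2.6,interpolation=cv2.INTER_CUBIC)
cv2.imwrite("pics/s2.png",im[:,:,::-1])
```

```text
xyz cm [-0.01 -0.25  5.08] twist [0.11 0.04 0.25] t 2.0 w 0.08693056058330226 f 0.0
```

View pics/s2.png

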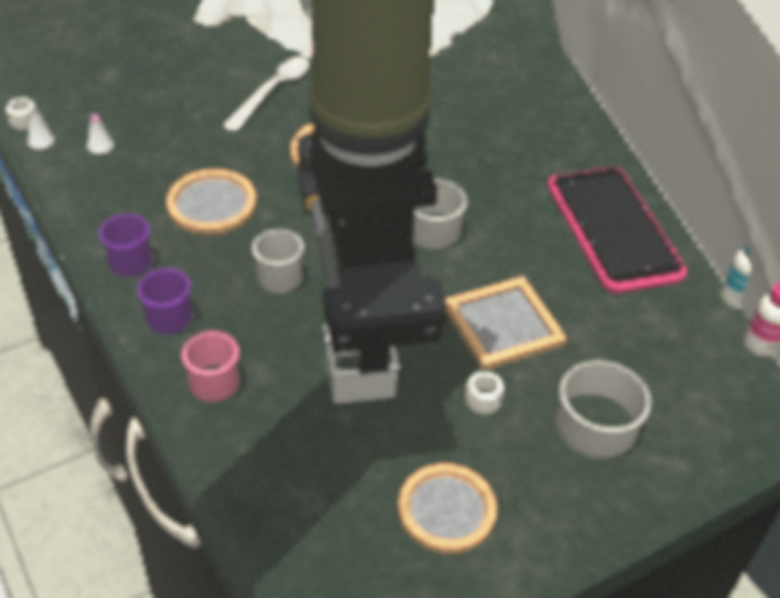

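The crop shows the gripper straddling the square cutter at about (360,370), with the near finger just in front of its near side. The coupler at (485,392) is clear, so I descend.

{"op": "servo_tool", "data": {"plan": [{"xyz": [0, -0.1, 1.5], "twist": [0, 0, 0], "jaw": 0}, {"xyz": [0, -0.2, 3], "twist": [0, 0, 0], "jaw": 0}, {"xyz": [0, -0.2, 4.2], "twist": [0, 0, 0], "jaw": 0}, {"xyz": [0, -0.2, 5], "twist": [0, 0, 0], "jaw": 0}, {"xyz": [0, -0.2, 5], "twist": [0, 0, 0], "jaw": 0}, {"xyz": [0, -0.2, 5], "twist": [0, 0, 0], "jaw": 0.2}, {"xyz": [0, -0.2, 5], "twist": [0, 0, 0], "jaw": 0.3}, {"xyz": [0, -0.2, 5], "twist": [0, 0, 0], "jaw": 0.4}, {"xyz": [0, -0.2, 5], "twist": [0, 0, 0], "jaw": 0.5}, {"xyz": [0, -0.2, 5], "twist": [0, 0, 0], "jaw": 0.6}], "newtons": 15}}

```text
time_s: 2.88
tool_pos: [0.4594, 0.1502, 0.1944]
tool_rot: [179.9, 0.0, 159.8]
force: [0.4, 0.3, -0.2]
grip_width: 0.0616
grasp_force: 0.0
```

{"op": "servo_tool", "data": {"plan": [{"xyz": [0, 0, 0], "twist": [0, 0, 0], "jaw": 0.7}, {"xyz": [0, 0, 0], "twist": [0, 0, 0], "jaw": 0.7}, {"xyz": [0, 0, 0], "twist": [0, 0, 0], "jaw": 0.7}, {"xyz": [0, 0, 0], "twist": [0, 0, 0], "jaw": 0.7}]}}

```text
time_s: 3.22
tool_pos: [0.4593, 0.1501, 0.1941]
tool_rot: [180.0, 0.0, 159.7]
force: [-0.1, -0.8, 2.7]
grip_width: 0.0503
grasp_force: 14.7
```

```bash
python3 -c "
from h import *
go(.592,.140,.12,172.3)"
```

```text
xyz cm [-12.8    3.65  -8.98] twist [  0.02   0.02 -12.55] t 3.2167 w 0.05030551063717519 f 14.73844975233078
```

{"op": "servo_tool", "data": {"plan": [{"xyz": [0, 0, -1], "twist": [0, 0, 0], "jaw": 0.7}, {"xyz": [0, 0, -3], "twist": [0, 0, 0], "jaw": 0.7}, {"xyz": [0, 0, -6], "twist": [0, 0, 0], "jaw": 0.7}, {"xyz": [-3, 0.9, -8], "twist": [0, 0, -3], "jaw": 0.7}, {"xyz": [-6, 1.8, -9], "twist": [0, 0, -6], "jaw": 0.7}, {"xyz": [-9, 2.7, -9], "twist": [0, 0, -9], "jaw": 0.7}, {"xyz": [-11.6, 3.3, -9], "twist": [0, 0, -12], "jaw": 0.7}, {"xyz": [-12.8, 3.6, -9], "twist": [0, 0, -12.6], "jaw": 0.7}, {"xyz": [-12.8, 3.6, -9], "twist": [0, 0, -12.6], "jaw": 0.7}, {"xyz": [-12.8, 3.6, -9], "twist": [0, 0, -12.6], "jaw": 0.7}]}}

```text
time_s: 4.05
tool_pos: [0.5916, 0.1392, 0.2837]
tool_rot: [-180.0, -0.1, 172.3]
force: [0.2, -0.2, -0.6]
grip_width: 0.0501
grasp_force: 14.9
```

{"op": "servo_tool", "data": {"plan": [{"xyz": [0, 0, 0], "twist": [0, 0, 0], "jaw": 0.7}, {"xyz": [0, 0, 0], "twist": [0, 0, 0], "jaw": 0.7}]}}

```text
time_s: 4.22
tool_pos: [0.5906, 0.1399, 0.2839]
tool_rot: [180.0, -0.1, 172.4]
force: [-0.3, -0.8, -0.7]
grip_width: 0.0504
grasp_force: 14.9
```

Run:
```python
from h import *
go(.592,.140,.0355,172.3)
for n in("scene","top"):
  c=env.read_camera(n)
  s=c["img"][130:300,230:450] if n=="scene" else c["img"][80:250,220:440]
  cv2.imwrite(f"pics/{n}3.png",cv2.resize(s,None,fx=3,fy=3,interpolation=cv2.INTER_CUBIC)[:,:,::-1])
```

```text
xyz cm [-0.15  0.02  8.44] twist [ 0.02 -0.06  0.08] t 4.2167 w 0.050405173733420586 f 14.908311367034912
```

View pics/scene3.png

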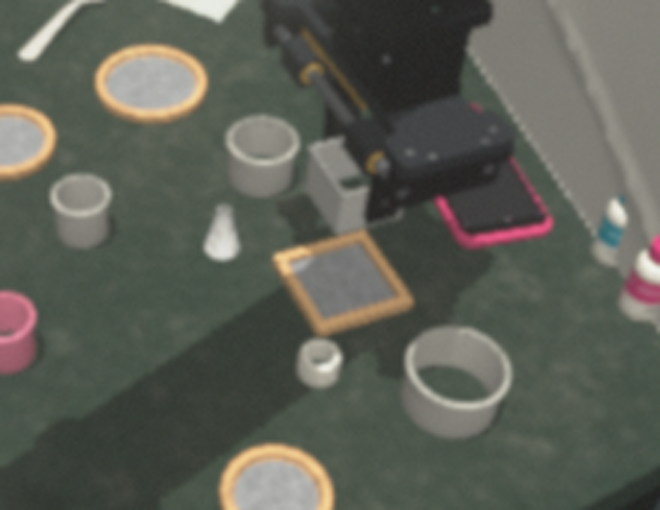

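The square cutter is held upright above its tray, cutter at about (340,190) and tray at (345,285). I lower it now.

{"op": "servo_tool", "data": {"plan": [{"xyz": [-0.1, 0, 2], "twist": [0, 0, 0], "jaw": 0.7}, {"xyz": [-0.1, 0, 4], "twist": [0, 0, 0], "jaw": 0.7}, {"xyz": [-0.1, 0, 6], "twist": [0, 0, 0], "jaw": 0.7}, {"xyz": [-0.1, 0, 7.3], "twist": [0, 0, 0], "jaw": 0.7}, {"xyz": [-0.1, 0, 8], "twist": [0, 0, 0], "jaw": 0.7}, {"xyz": [-0.1, 0, 8.3], "twist": [0, 0, 0], "jaw": 0.7}, {"xyz": [-0.1, 0, 8.5], "twist": [0, 0, 0], "jaw": 0.7}, {"xyz": [-0.1, 0, 8.6], "twist": [0, 0, 0], "jaw": 0.7}, {"xyz": [-0.1, 0, 8.6], "twist": [0, 0, 0], "jaw": 0.7}, {"xyz": [-0.1, 0, 8.6], "twist": [0, 0, 0], "jaw": 0.7}]}}

```text
time_s: 5.15
tool_pos: [0.5931, 0.1395, 0.1987]
tool_rot: [180.0, 0.1, 172.3]
force: [-0.1, -0.1, -0.5]
grip_width: 0.0501
grasp_force: 14.9
```

{"op": "servo_tool", "data": {"plan": [{"xyz": [0, 0, 0], "twist": [0, 0, 0], "jaw": 0.35}, {"xyz": [0, 0, 0], "twist": [0, 0, 0], "jaw": 0.3}, {"xyz": [0, 0, 0], "twist": [0, 0, 0], "jaw": 0.2}, {"xyz": [0, 0, 0], "twist": [0, 0, 0], "jaw": 0.1}, {"xyz": [0, 0, 0], "twist": [0, 0, 0], "jaw": 0.1}, {"xyz": [0, 0, -2], "twist": [0, 0, 0], "jaw": 0.1}, {"xyz": [0, 0, -5], "twist": [0, 0, 0], "jaw": 0}, {"xyz": [0, 0, -9], "twist": [0, 0, 0], "jaw": 0}, {"xyz": [0, 0, -9], "twist": [0, 0, 0], "jaw": 0}, {"xyz": [0, 0, -9], "twist": [0, 0, 0], "jaw": 0}]}}

```text
time_s: 5.98
tool_pos: [0.5938, 0.1395, 0.291]
tool_rot: [179.8, 0.3, 172.3]
force: [0.2, 0.1, -1.6]
grip_width: 0.0866
grasp_force: 0.0
```

```bash
python3 -c "
from h import *
go(.597,.021,.10,180)"
```

```text
xyz cm [ -1.88 -11.71   2.67] twist [ 0.15  0.32 -7.66] t 5.9833 w 0.08661749147003163 f 0.0
```

{"op": "servo_tool", "data": {"plan": [{"xyz": [-0.5, -3, 0], "twist": [0, 0, -3], "jaw": 0}, {"xyz": [-1, -6, 0.5], "twist": [0, 0, -6], "jaw": 0}, {"xyz": [-1.5, -9, 1.5], "twist": [0, 0, -7.7], "jaw": 0}, {"xyz": [-1.9, -11, 2.5], "twist": [0, 0, -7.7], "jaw": 0}, {"xyz": [-1.9, -11.7, 2.7], "twist": [0, 0, -7.7], "jaw": 0}, {"xyz": [-1.9, -11.7, 2.7], "twist": [0, 0, -7.7], "jaw": 0}, {"xyz": [-1.9, -11.7, 2.7], "twist": [0, 0, -7.7], "jaw": 0}, {"xyz": [-1.9, -11.7, 2.7], "twist": [0, 0, -7.7], "jaw": 0}]}}

```text
time_s: 6.65
tool_pos: [0.5961, 0.0232, 0.2609]
tool_rot: [179.9, 0.0, -179.8]
force: [-0.5, -0.8, 0.6]
grip_width: 0.0869
grasp_force: 0.0
```

Run:
```python
from h import *
go(.597,.021,.03,180)
for n in("scene","top"):
  c=env.read_camera(n)
  s=c["img"][130:330,230:450] if n=="scene" else c["img"][80:250,220:440]
  cv2.imwrite(f"pics/{n}4.png",cv2.resize(s,None,fx=2.9,fy=2.9,interpolation=cv2.INTER_CUBIC)[:,:,::-1])
```

```text
xyz cm [-0.09 -0.23  6.69] twist [0.08 0.01 0.2 ] t 6.65 w 0.08690993349805683 f 0.0
```

View pics/scene4.png

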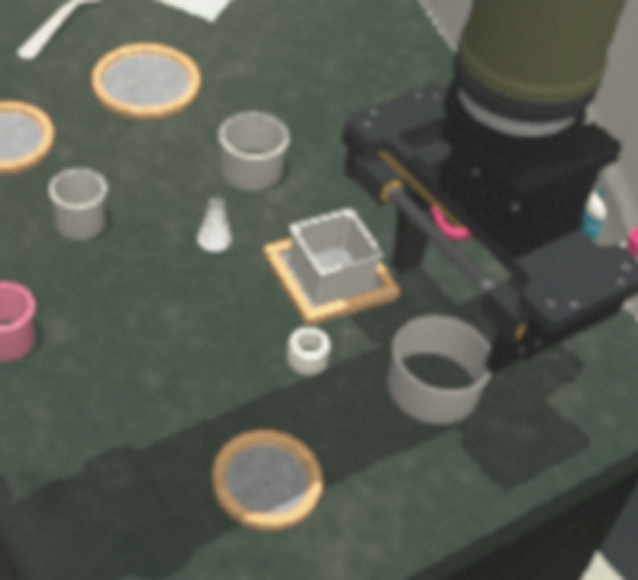

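The square cutter stands in its tray at (335,255). The gripper is over the large cutter at (440,365), and the coupler at (308,350) and piping tip at (215,225) have not moved.

{"op": "servo_tool", "data": {"plan": [{"xyz": [0, -0.1, 1.5], "twist": [0, 0, 0], "jaw": 0}, {"xyz": [0, -0.1, 3], "twist": [0, 0, 0], "jaw": 0}, {"xyz": [0, -0.1, 4.5], "twist": [0, 0, 0], "jaw": 0}, {"xyz": [0, -0.1, 5.8], "twist": [0, 0, 0], "jaw": 0}, {"xyz": [0, -0.1, 6.6], "twist": [0, 0, 0], "jaw": 0}, {"xyz": [0, -0.1, 6.7], "twist": [0, 0, 0], "jaw": 0}, {"xyz": [0, -0.1, 6.7], "twist": [0, 0, 0], "jaw": 0.1}, {"xyz": [0, -0.1, 6.7], "twist": [0, 0, 0], "jaw": 0.2}, {"xyz": [0, -0.1, 6.7], "twist": [0, 0, 0], "jaw": 0.3}, {"xyz": [0, -0.1, 6.7], "twist": [0, 0, 0], "jaw": 0.4}]}}

```text
time_s: 7.58
tool_pos: [0.5964, 0.0199, 0.1948]
tool_rot: [180.0, 0.1, -180.0]
force: [0.4, 0.2, 0.3]
grip_width: 0.0681
grasp_force: 0.0
```

{"op": "servo_tool", "data": {"plan": [{"xyz": [0, 0, 0], "twist": [0, 0, 0], "jaw": 0.5}, {"xyz": [0, 0, 0], "twist": [0, 0, 0], "jaw": 0.5}, {"xyz": [0, 0, 0], "twist": [0, 0, 0], "jaw": 0.5}]}}

```text
time_s: 7.83
tool_pos: [0.5963, 0.0199, 0.1946]
tool_rot: [180.0, 0.1, -180.0]
force: [0.5, -0.2, 3.3]
grip_width: 0.0656
grasp_force: 14.9
```

```bash
python3 -c "
from h import *
go(.581,.406,.12,180)"
```

```text
xyz cm [ 1.49 38.61 -8.93] twist [0.02 0.09 0.04] t 7.8333 w 0.06562233059255924 f 14.851270421193053
```

{"op": "servo_tool", "data": {"plan": [{"xyz": [0, 0, -1], "twist": [0, 0, 0], "jaw": 0.5}, {"xyz": [0, 0, -3], "twist": [0, 0, 0], "jaw": 0.5}, {"xyz": [0, 0, -6], "twist": [0, 0, 0], "jaw": 0.5}, {"xyz": [0, 0.8, -8.5], "twist": [0, 0, 0], "jaw": 0.5}, {"xyz": [0.1, 3, -9], "twist": [0, 0, 0], "jaw": 0.5}, {"xyz": [0.2, 6, -9], "twist": [0, 0, 0], "jaw": 0.5}, {"xyz": [0.4, 9.5, -9], "twist": [0, 0, 0], "jaw": 0.5}, {"xyz": [0.5, 13, -9], "twist": [0, 0, 0], "jaw": 0.5}, {"xyz": [0.7, 16.5, -9], "twist": [0, 0, 0], "jaw": 0.5}, {"xyz": [0.8, 20, -9], "twist": [0, 0, 0], "jaw": 0.5}]}}

```text
time_s: 8.67
tool_pos: [0.5872, 0.2214, 0.2844]
tool_rot: [180.0, -0.0, -180.0]
force: [-0.1, -0.2, 0.2]
grip_width: 0.0654
grasp_force: 15.0
```

{"op": "servo_tool", "data": {"plan": [{"xyz": [0.1, 3.5, 0], "twist": [0, 0, 0], "jaw": 0.5}, {"xyz": [0.2, 7, 0], "twist": [0, 0, 0], "jaw": 0.5}, {"xyz": [0.4, 10.5, 0], "twist": [0, 0, 0], "jaw": 0.5}, {"xyz": [0.5, 14, 0], "twist": [0, 0, 0], "jaw": 0.5}, {"xyz": [0.6, 16.5, 0], "twist": [0, 0, 0], "jaw": 0.5}, {"xyz": [0.7, 18, 0], "twist": [0, 0, 0], "jaw": 0.5}, {"xyz": [0.7, 18.6, 0], "twist": [0, 0, 0], "jaw": 0.5}, {"xyz": [0.7, 18.6, 0], "twist": [0, 0, 0], "jaw": 0.5}, {"xyz": [0.7, 18.6, 0], "twist": [0, 0, 0], "jaw": 0.5}, {"xyz": [0.7, 18.6, 0], "twist": [0, 0, 0], "jaw": 0.5}]}}

```text
time_s: 9.5
tool_pos: [0.5817, 0.4031, 0.284]
tool_rot: [-179.9, 0.0, 179.9]
force: [-0.1, 0.6, -0.2]
grip_width: 0.0656
grasp_force: 15.0
```

Run:
```python
from h import *
go(.581,.406,.035,180)
c=env.read_camera("scene")
s=c["img"][90:290,190:410]
cv2.imwrite(f"pics/scene5.png",cv2.resize(s,None,fx=2.9,fy=2.9,interpolation=cv2.INTER_CUBIC)[:,:,::-1])
```

```text
xyz cm [0.08 0.31 8.5 ] twist [-0.1   0.03 -0.15] t 9.5 w 0.06557140545880122 f 14.973882167778356
```

View pics/scene5.png

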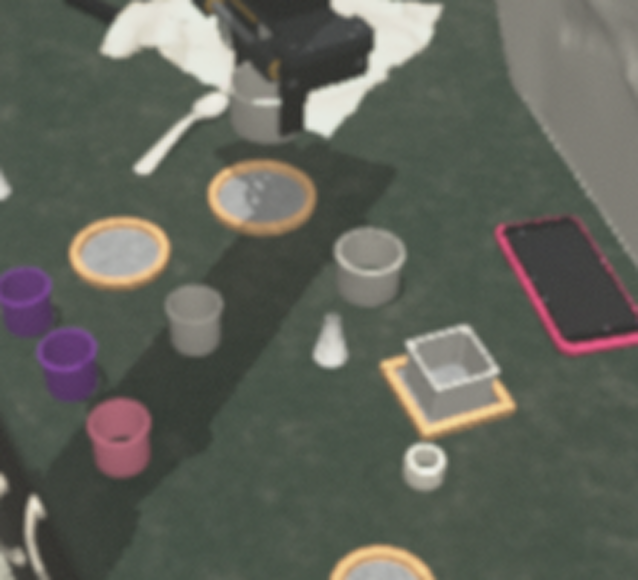

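The large cutter is held at (265,105) above the large tray at (262,197). I lower it now.

{"op": "servo_tool", "data": {"plan": [{"xyz": [0, 0.2, 2], "twist": [0, 0, 0], "jaw": 0.5}, {"xyz": [0, 0.2, 4], "twist": [0, 0, 0], "jaw": 0.5}, {"xyz": [0, 0.2, 6], "twist": [0, 0, 0], "jaw": 0.5}, {"xyz": [0, 0.2, 7.3], "twist": [0, 0, 0], "jaw": 0.5}, {"xyz": [0, 0.2, 8], "twist": [0, 0, 0], "jaw": 0.5}, {"xyz": [0, 0.2, 8.3], "twist": [0, 0, 0], "jaw": 0.5}, {"xyz": [0, 0.2, 8.5], "twist": [0, 0, 0], "jaw": 0.5}, {"xyz": [0, 0.2, 8.5], "twist": [0, 0, 0], "jaw": 0.5}, {"xyz": [0, 0.2, 8.5], "twist": [0, 0, 0], "jaw": 0.5}, {"xyz": [0, 0.2, 8.5], "twist": [0, 0, 0], "jaw": 0.5}]}}

```text
time_s: 10.38
tool_pos: [0.581, 0.4082, 0.2001]
tool_rot: [179.9, 0.1, -179.9]
force: [-0.1, -0.9, -0.3]
grip_width: 0.0654
grasp_force: 15.0
```

{"op": "servo_tool", "data": {"plan": [{"xyz": [0, 0, 0], "twist": [0, 0, 0], "jaw": 0.2}, {"xyz": [0, 0, 0], "twist": [0, 0, 0], "jaw": 0.1}, {"xyz": [0, 0, 0], "twist": [0, 0, 0], "jaw": 0.05}, {"xyz": [0, 0, 0], "twist": [0, 0, 0], "jaw": 0}, {"xyz": [0, 0, 0], "twist": [0, 0, 0], "jaw": 0}, {"xyz": [0, 0, -2], "twist": [0, 0, 0], "jaw": 0}, {"xyz": [0, 0, -5], "twist": [0, 0, 0], "jaw": 0}, {"xyz": [0, 0, -8], "twist": [0, 0, 0], "jaw": 0}, {"xyz": [0, 0, -8], "twist": [0, 0, 0], "jaw": 0}, {"xyz": [0, 0, -8], "twist": [0, 0, 0], "jaw": 0}]}}

```text
time_s: 11.22
tool_pos: [0.5814, 0.4083, 0.2818]
tool_rot: [179.8, 0.2, -180.0]
force: [-0.6, -0.6, -0.5]
grip_width: 0.0871
grasp_force: 0.0
```

```bash
python3 -c "
from h import *
go(.603,.271,.09,180)"
```

```text
xyz cm [ -2.14 -13.74   2.75] twist [0.19 0.24 0.05] t 11.2167 w 0.08712317297738262 f 0.0
```

{"op": "servo_tool", "data": {"plan": [{"xyz": [-0.5, -3, 0.5], "twist": [0, 0, 0], "jaw": 0}, {"xyz": [-1, -6.5, 1], "twist": [0, 0, 0], "jaw": 0}, {"xyz": [-1.5, -10, 1.5], "twist": [0, 0, 0], "jaw": 0}, {"xyz": [-2.1, -12.6, 2.3], "twist": [0, 0, 0], "jaw": 0}, {"xyz": [-2.1, -13.7, 2.7], "twist": [0, 0, 0], "jaw": 0}, {"xyz": [-2.1, -13.7, 2.7], "twist": [0, 0, 0], "jaw": 0}, {"xyz": [-2.1, -13.7, 2.7], "twist": [0, 0, 0], "jaw": 0}, {"xyz": [-2.1, -13.7, 2.7], "twist": [0, 0, 0], "jaw": 0}, {"xyz": [-2.1, -13.7, 2.7], "twist": [0, 0, 0], "jaw": 0}]}}

```text
time_s: 11.97
tool_pos: [0.601, 0.2739, 0.252]
tool_rot: [179.9, 0.0, -179.7]
force: [0.7, 0.0, 0.5]
grip_width: 0.0872
grasp_force: 0.0
```

Run:
```python
from h import *
go(.603,.271,.03,180)
c=env.read_camera("scene")
s=c["img"][90:290,190:410]
cv2.imwrite(f"pics/scene6.png",cv2.resize(s,None,fx=2.9,fy=2.9,interpolation=cv2.INTER_CUBIC)[:,:,::-1])
```

```text
xyz cm [-0.2 -0.3  5.8] twist [0.1  0.   0.27] t 11.9667 w 0.08723179824961198 f 0.0
```

View pics/scene6.png

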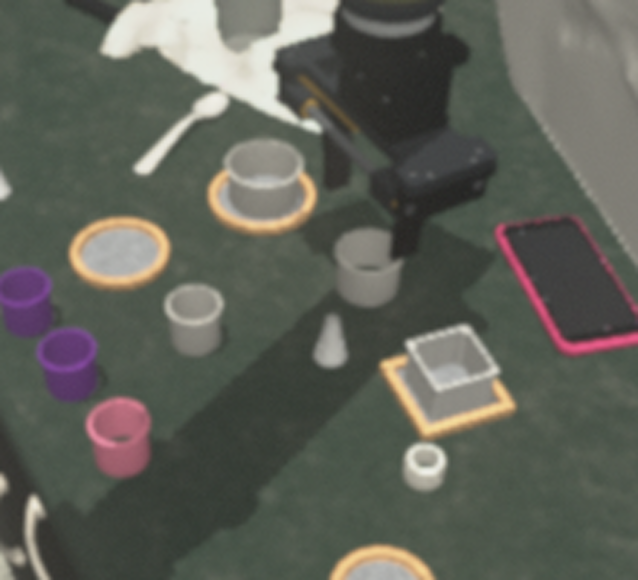

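The large cutter stands in its tray at (263,180). The gripper is over the medium cutter at (368,265), and the piping tip at (331,340) is clear.

{"op": "servo_tool", "data": {"plan": [{"xyz": [-0.1, -0.1, 1.5], "twist": [0, 0, 0], "jaw": 0}, {"xyz": [-0.1, -0.1, 3], "twist": [0, 0, 0], "jaw": 0}, {"xyz": [-0.1, -0.1, 4.5], "twist": [0, 0, 0], "jaw": 0}, {"xyz": [-0.1, -0.1, 5.6], "twist": [0, 0, 0], "jaw": 0}, {"xyz": [-0.1, -0.1, 5.8], "twist": [0, 0, 0], "jaw": 0}, {"xyz": [-0.1, -0.1, 5.8], "twist": [0, 0, 0], "jaw": 0.1}, {"xyz": [-0.1, -0.1, 5.8], "twist": [0, 0, 0], "jaw": 0.2}, {"xyz": [-0.1, -0.1, 5.8], "twist": [0, 0, 0], "jaw": 0.3}, {"xyz": [-0.1, -0.1, 5.8], "twist": [0, 0, 0], "jaw": 0.4}, {"xyz": [-0.1, -0.1, 5.8], "twist": [0, 0, 0], "jaw": 0.5}]}}

```text
time_s: 12.85
tool_pos: [0.603, 0.27, 0.1948]
tool_rot: [180.0, 0.1, -180.0]
force: [0.3, 0.7, 0.2]
grip_width: 0.0619
grasp_force: 0.0
```

{"op": "servo_tool", "data": {"plan": [{"xyz": [0, 0, 0], "twist": [0, 0, 0], "jaw": 0.6}, {"xyz": [0, 0, 0], "twist": [0, 0, 0], "jaw": 0.6}, {"xyz": [0, 0, 0], "twist": [0, 0, 0], "jaw": 0.6}, {"xyz": [0, 0, 0], "twist": [0, 0, 0], "jaw": 0.6}]}}

```text
time_s: 13.18
tool_pos: [0.6029, 0.2699, 0.1944]
tool_rot: [180.0, 0.0, -180.0]
force: [0.1, -0.3, 2.7]
grip_width: 0.053
grasp_force: 14.9
```

```bash
python3 -c "
from h import *
go(.438,.3975,.12,180)"
```

```text
xyz cm [16.48 12.77 -8.97] twist [0.02 0.04 0.05] t 13.1833 w 0.053031483626386364 f 14.896132222407061
```

{"op": "servo_tool", "data": {"plan": [{"xyz": [0, 0, -1], "twist": [0, 0, 0], "jaw": 0.6}, {"xyz": [0, 0, -3], "twist": [0, 0, 0], "jaw": 0.6}, {"xyz": [0, 0, -6], "twist": [0, 0, 0], "jaw": 0.6}, {"xyz": [0.6, 0.5, -8.5], "twist": [0, 0, 0], "jaw": 0.6}, {"xyz": [3, 2.3, -9], "twist": [0, 0, 0], "jaw": 0.6}, {"xyz": [5.8, 4.5, -9], "twist": [0, 0, 0], "jaw": 0.6}, {"xyz": [8.6, 6.7, -9], "twist": [0, 0, 0], "jaw": 0.6}, {"xyz": [11.4, 8.9, -9], "twist": [0, 0, 0], "jaw": 0.6}, {"xyz": [14.2, 11, -9], "twist": [0, 0, 0], "jaw": 0.6}, {"xyz": [16, 12.4, -9], "twist": [0, 0, 0], "jaw": 0.6}]}}

```text
time_s: 14.02
tool_pos: [0.439, 0.3964, 0.2844]
tool_rot: [179.9, -0.1, -179.7]
force: [-0.1, 0.3, -0.7]
grip_width: 0.0532
grasp_force: 15.0
```

{"op": "servo_tool", "data": {"plan": [{"xyz": [0.4, 0.3, 0], "twist": [0, 0, 0], "jaw": 0.6}, {"xyz": [0.4, 0.3, 0], "twist": [0, 0, 0], "jaw": 0.6}, {"xyz": [0.4, 0.3, 0], "twist": [0, 0, 0], "jaw": 0.6}, {"xyz": [0.4, 0.3, 0], "twist": [0, 0, 0], "jaw": 0.6}]}}

```text
time_s: 14.35
tool_pos: [0.4402, 0.3953, 0.2841]
tool_rot: [-180.0, 0.1, 179.9]
force: [0.2, 0.2, -1.5]
grip_width: 0.0532
grasp_force: 15.0
```

```bash
python3 -c "
from h import *
go(.438,.3975,.035,180)"
```

```text
xyz cm [0.23 0.22 8.51] twist [-0.03  0.07 -0.11] t 14.35 w 0.05318159373613566 f 14.98373627000376
```

{"op": "servo_tool", "data": {"plan": [{"xyz": [0.2, 0.2, 2], "twist": [0, 0, 0], "jaw": 0.6}, {"xyz": [0.2, 0.2, 4], "twist": [0, 0, 0], "jaw": 0.6}, {"xyz": [0.2, 0.2, 6], "twist": [0, 0, 0], "jaw": 0.6}, {"xyz": [0.2, 0.2, 7.3], "twist": [0, 0, 0], "jaw": 0.6}, {"xyz": [0.2, 0.2, 8], "twist": [0, 0, 0], "jaw": 0.6}, {"xyz": [0.2, 0.2, 8.3], "twist": [0, 0, 0], "jaw": 0.6}, {"xyz": [0.2, 0.2, 8.5], "twist": [0, 0, 0], "jaw": 0.6}, {"xyz": [0.2, 0.2, 8.6], "twist": [0, 0, 0], "jaw": 0.6}, {"xyz": [0.2, 0.2, 8.6], "twist": [0, 0, 0], "jaw": 0.6}, {"xyz": [0.2, 0.2, 8.6], "twist": [0, 0, 0], "jaw": 0.6}]}}

```text
time_s: 15.18
tool_pos: [0.437, 0.3991, 0.1988]
tool_rot: [179.9, 0.1, -180.0]
force: [0.3, -0.2, -0.8]
grip_width: 0.0534
grasp_force: 15.0
```

{"op": "servo_tool", "data": {"plan": [{"xyz": [0, 0, 0], "twist": [0, 0, 0], "jaw": 0.35}, {"xyz": [0, 0, 0], "twist": [0, 0, 0], "jaw": 0.25}, {"xyz": [0, 0, 0], "twist": [0, 0, 0], "jaw": 0.15}, {"xyz": [0, 0, 0], "twist": [0, 0, 0], "jaw": 0.1}, {"xyz": [0, 0, 0], "twist": [0, 0, 0], "jaw": 0.1}, {"xyz": [0, 0, -2], "twist": [0, 0, 0], "jaw": 0.1}, {"xyz": [0, 0, -5], "twist": [0, 0, 0], "jaw": 0}, {"xyz": [0, 0, -8], "twist": [0, 0, 0], "jaw": 0}, {"xyz": [0, 0, -8], "twist": [0, 0, 0], "jaw": 0}, {"xyz": [0, 0, -8], "twist": [0, 0, 0], "jaw": 0}]}}

```text
time_s: 16.02
tool_pos: [0.4373, 0.3993, 0.2802]
tool_rot: [179.8, 0.2, -180.0]
force: [0.3, 0.3, 0.2]
grip_width: 0.0863
grasp_force: 0.0
```

```bash
python3 -c "
from h import *
go(.452,.2845,.09,180)"
```

```text
xyz cm [ -1.45 -11.49   2.58] twist [0.2  0.18 0.04] t 16.0167 w 0.08629866518890528 f 0.0
```

{"op": "servo_tool", "data": {"plan": [{"xyz": [-0.4, -3, 0.5], "twist": [0, 0, 0], "jaw": 0}, {"xyz": [-0.8, -6.5, 1], "twist": [0, 0, 0], "jaw": 0}, {"xyz": [-1.2, -9.5, 1.5], "twist": [0, 0, 0], "jaw": 0}, {"xyz": [-1.4, -11.2, 2.3], "twist": [0, 0, 0], "jaw": 0}, {"xyz": [-1.4, -11.5, 2.6], "twist": [0, 0, 0], "jaw": 0}, {"xyz": [-1.4, -11.5, 2.6], "twist": [0, 0, 0], "jaw": 0}, {"xyz": [-1.4, -11.5, 2.6], "twist": [0, 0, 0], "jaw": 0}, {"xyz": [-1.4, -11.5, 2.6], "twist": [0, 0, 0], "jaw": 0}]}}

```text
time_s: 16.68
tool_pos: [0.4503, 0.2855, 0.2519]
tool_rot: [180.0, 0.0, -179.8]
force: [-0.0, 0.1, 1.0]
grip_width: 0.0871
grasp_force: 0.0
```

Run:
```python
from h import *
go(.452,.2845,.03,180)
c=env.read_camera("scene")
s=c["img"][110:310,170:390]
cv2.imwrite(f"pics/scene7.png",cv2.resize(s,None,fx=2.9,fy=2.9,interpolation=cv2.INTER_CUBIC)[:,:,::-1])
```

```text
xyz cm [-0.17 -0.11  5.79] twist [0.04 0.   0.18] t 16.6833 w 0.0870548166481081 f 0.0
```

View pics/scene7.png

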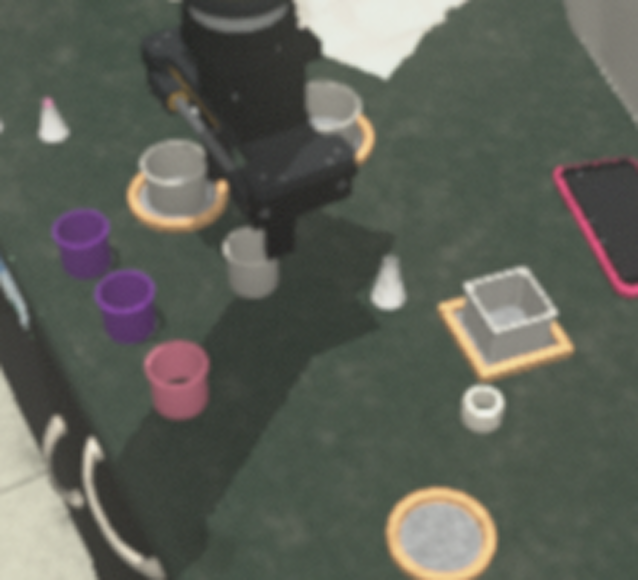

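The medium cutter stands in its tray at (177,180). The gripper is over the plain-metal small cutter at (250,262). The purple rings at (82,240) and (126,305) and the pink one at (178,380) are not the target.

{"op": "servo_tool", "data": {"plan": [{"xyz": [-0.1, 0, 1.5], "twist": [0, 0, 0], "jaw": 0}, {"xyz": [-0.1, 0, 3], "twist": [0, 0, 0], "jaw": 0}, {"xyz": [-0.1, 0, 4.5], "twist": [0, 0, 0], "jaw": 0}, {"xyz": [-0.1, 0, 5.6], "twist": [0, 0, 0], "jaw": 0}, {"xyz": [-0.1, 0, 5.8], "twist": [0, 0, 0], "jaw": 0.1}, {"xyz": [-0.1, 0, 5.8], "twist": [0, 0, 0], "jaw": 0.2}, {"xyz": [-0.1, 0, 5.8], "twist": [0, 0, 0], "jaw": 0.3}, {"xyz": [-0.1, 0, 5.8], "twist": [0, 0, 0], "jaw": 0.4}, {"xyz": [-0.1, 0, 5.8], "twist": [0, 0, 0], "jaw": 0.5}, {"xyz": [-0.1, 0, 5.8], "twist": [0, 0, 0], "jaw": 0.6}]}}

```text
time_s: 17.57
tool_pos: [0.452, 0.284, 0.1946]
tool_rot: [179.9, 0.1, -180.0]
force: [0.5, 0.0, 0.1]
grip_width: 0.0543
grasp_force: 0.0
```

{"op": "servo_tool", "data": {"plan": [{"xyz": [0, 0, 0], "twist": [0, 0, 0], "jaw": 0.75}, {"xyz": [0, 0, 0], "twist": [0, 0, 0], "jaw": 0.75}, {"xyz": [0, 0, 0], "twist": [0, 0, 0], "jaw": 0.75}, {"xyz": [0, 0, 0], "twist": [0, 0, 0], "jaw": 0.75}, {"xyz": [0, 0, 0], "twist": [0, 0, 0], "jaw": 0.75}]}}

```text
time_s: 17.98
tool_pos: [0.4519, 0.2838, 0.1941]
tool_rot: [180.0, 0.0, -180.0]
force: [-0.5, 0.8, 1.3]
grip_width: 0.0418
grasp_force: 14.9
```

```bash
python3 -c "
from h import *
go(.451,.010,.12,180)"
```

```text
xyz cm [  0.1  -27.38  -9.  ] twist [0.02 0.02 0.04] t 17.9833 w 0.0418180821046494 f 14.902801825432448
```

{"op": "servo_tool", "data": {"plan": [{"xyz": [0, 0, -1], "twist": [0, 0, 0], "jaw": 0.75}, {"xyz": [0, 0, -3], "twist": [0, 0, 0], "jaw": 0.75}, {"xyz": [0, 0, -6], "twist": [0, 0, 0], "jaw": 0.75}, {"xyz": [0, -0.8, -8.5], "twist": [0, 0, 0], "jaw": 0.75}, {"xyz": [0, -3, -9], "twist": [0, 0, 0], "jaw": 0.75}, {"xyz": [0, -6, -9], "twist": [0, 0, 0], "jaw": 0.75}, {"xyz": [0, -9.5, -9], "twist": [0, 0, 0], "jaw": 0.75}, {"xyz": [0, -13, -9], "twist": [0, 0, 0], "jaw": 0.75}, {"xyz": [0, -16.5, -9], "twist": [0, 0, 0], "jaw": 0.75}, {"xyz": [0, -20, -9], "twist": [0, 0, 0], "jaw": 0.75}]}}

```text
time_s: 18.82
tool_pos: [0.4515, 0.0821, 0.2844]
tool_rot: [180.0, 0.0, -179.9]
force: [1.0, -0.2, -0.5]
grip_width: 0.0417
grasp_force: 15.0
```

{"op": "servo_tool", "data": {"plan": [{"xyz": [0, -3, 0], "twist": [0, 0, 0], "jaw": 0.75}, {"xyz": [0, -5.5, 0], "twist": [0, 0, 0], "jaw": 0.75}, {"xyz": [0, -7, 0], "twist": [0, 0, 0], "jaw": 0.75}, {"xyz": [0, -7.4, 0], "twist": [0, 0, 0], "jaw": 0.75}, {"xyz": [0, -7.4, 0], "twist": [0, 0, 0], "jaw": 0.75}, {"xyz": [0, -7.4, 0], "twist": [0, 0, 0], "jaw": 0.75}, {"xyz": [0, -7.4, 0], "twist": [0, 0, 0], "jaw": 0.75}]}}

```text
time_s: 19.4
tool_pos: [0.452, 0.0113, 0.2839]
tool_rot: [180.0, -0.0, -179.8]
force: [0.4, -0.0, -0.1]
grip_width: 0.0415
grasp_force: 15.0
```

```bash
python3 -c "
from h import *
go(.451,.010,.035,180)"
```

```text
xyz cm [ 0.1  -0.13  8.49] twist [ 0.03 -0.    0.17] t 19.4 w 0.04152782156406366 f 14.982054754401588
```

{"op": "servo_tool", "data": {"plan": [{"xyz": [0.1, 0, 2], "twist": [0, 0, 0], "jaw": 0.75}, {"xyz": [0.1, 0, 4], "twist": [0, 0, 0], "jaw": 0.75}, {"xyz": [0.1, 0, 6], "twist": [0, 0, 0], "jaw": 0.75}, {"xyz": [0.1, 0, 7.3], "twist": [0, 0, 0], "jaw": 0.75}, {"xyz": [0.1, 0, 8], "twist": [0, 0, 0], "jaw": 0.75}, {"xyz": [0.1, 0, 8.3], "twist": [0, 0, 0], "jaw": 0.75}, {"xyz": [0.1, 0, 8.5], "twist": [0, 0, 0], "jaw": 0.75}, {"xyz": [0.1, 0, 8.6], "twist": [0, 0, 0], "jaw": 0.75}, {"xyz": [0.1, 0, 8.6], "twist": [0, 0, 0], "jaw": 0.75}, {"xyz": [0.1, 0, 8.6], "twist": [0, 0, 0], "jaw": 0.75}]}}

```text
time_s: 20.23
tool_pos: [0.4513, 0.0099, 0.1985]
tool_rot: [180.0, 0.1, -179.9]
force: [-0.0, -0.7, 0.1]
grip_width: 0.0415
grasp_force: 15.0
```

{"op": "servo_tool", "data": {"plan": [{"xyz": [0, 0, 0], "twist": [0, 0, 0], "jaw": 0.45}, {"xyz": [0, 0, 0], "twist": [0, 0, 0], "jaw": 0.35}, {"xyz": [0, 0, 0], "twist": [0, 0, 0], "jaw": 0.25}, {"xyz": [0, 0, 0], "twist": [0, 0, 0], "jaw": 0.2}, {"xyz": [0, 0, 0], "twist": [0, 0, 0], "jaw": 0.2}, {"xyz": [0, 0, -2], "twist": [0, 0, 0], "jaw": 0.2}, {"xyz": [0, 0, -5], "twist": [0, 0, 0], "jaw": 0.2}, {"xyz": [0, 0, -9], "twist": [0, 0, 0], "jaw": 0.2}, {"xyz": [0, 0, -13], "twist": [0, 0, 0], "jaw": 0.2}, {"xyz": [0, 0, -17], "twist": [0, 0, 0], "jaw": 0.2}]}}

```text
time_s: 21.07
tool_pos: [0.4504, 0.0095, 0.3696]
tool_rot: [180.0, -0.0, -180.0]
force: [1.2, 0.8, 0.2]
grip_width: 0.0694
grasp_force: 0.0
```

{"op": "servo_tool", "data": {"plan": [{"xyz": [0, 4, 0], "twist": [0, 0, 0], "jaw": 0.2}, {"xyz": [0, 8, 0], "twist": [0, 0, 0], "jaw": 0.2}, {"xyz": [0, 12, 0], "twist": [0, 0, 0], "jaw": 0.2}, {"xyz": [0, 16, 0], "twist": [0, 0, 0], "jaw": 0.2}, {"xyz": [0, 20, 0], "twist": [0, 0, 0], "jaw": 0.2}, {"xyz": [0, 24, 0], "twist": [0, 0, 0], "jaw": 0.2}, {"xyz": [0, 28, 0], "twist": [0, 0, 0], "jaw": 0.2}, {"xyz": [0, 32, 0], "twist": [0, 0, 0], "jaw": 0.2}, {"xyz": [0, 36, 0], "twist": [0, 0, 0], "jaw": 0.2}, {"xyz": [0, 40, 0], "twist": [0, 0, 0], "jaw": 0.2}]}}

```text
time_s: 21.9
tool_pos: [0.4503, 0.4117, 0.3677]
tool_rot: [180.0, -0.0, -179.9]
force: [1.6, -0.2, 0.6]
grip_width: 0.0698
grasp_force: 0.0
```

{"op": "servo_tool", "data": {"plan": [{"xyz": [3, 3, 0], "twist": [0, 0, 0], "jaw": 0.2}, {"xyz": [6, 6, 0], "twist": [0, 0, 0], "jaw": 0.2}, {"xyz": [9, 9, 0], "twist": [0, 0, 0], "jaw": 0.2}, {"xyz": [12, 12, 0], "twist": [0, 0, 0], "jaw": 0.2}, {"xyz": [15, 14, 0], "twist": [0, 0, 0], "jaw": 0.2}, {"xyz": [18, 16, 0], "twist": [0, 0, 0], "jaw": 0.2}, {"xyz": [19, 17, 0], "twist": [0, 0, 0], "jaw": 0.2}, {"xyz": [19, 17, 0], "twist": [0, 0, 0], "jaw": 0.2}]}}

```text
time_s: 22.57
tool_pos: [0.2551, 0.5826, 0.3674]
tool_rot: [179.9, -0.2, -179.5]
force: [-0.2, 0.4, -0.3]
grip_width: 0.0696
grasp_force: 0.0
```

Run:
```python
from h import *
c=env.read_camera("top")
for uv,z in(((279,180),.03),((346,181),.02)): print("by",circ(cast(c,dense(blob(masks(c)[1],uv,11)),z)).round(4))
im=cv2.resize(c["img"][110:300,150:420],None,fx=2.9,fy=2.9,interpolation=cv2.INTER_CUBIC)
cv2.imwrite("pics/crop8.png",im[:,:,::-1])
```

```text
by [0.5321 0.217  0.0144]
by [0.5329 0.084  0.0161]
```

View pics/crop8.png

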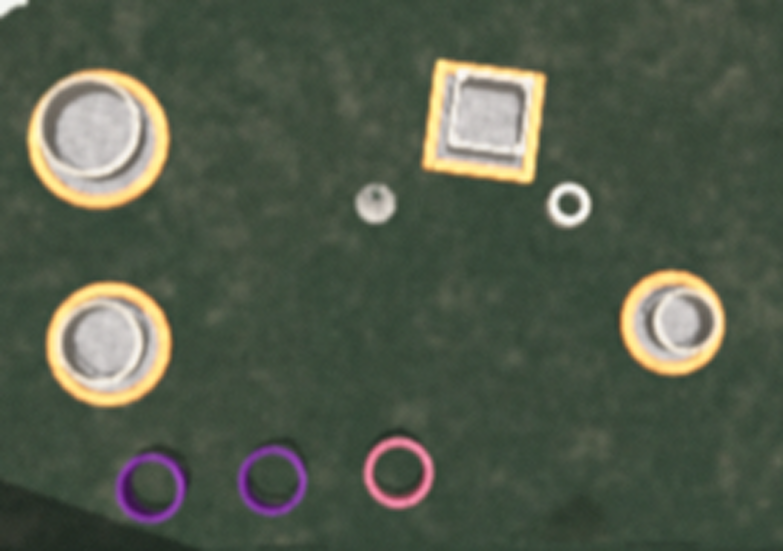

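All four cutters sit in their trays and the bystanders are unmoved. I check the centres from the rim pixels: large (91,129), medium (103,343), small (685,321) and square (488,112) in the crop.

Run:
```python
from h import *
c=env.read_camera("top")
for n,p,t in(("L",(91.5,129),(.5805,.4079)),("M",(103,343),(.4385,.399)),("S",(685,321),(.4521,.0113)),("Q",(488,112),(.593,.1408))):
    x=cast(c,(150+p[0]/2.9,110+p[1]/2.9),.042)[0]; print(n,x.round(4),"off mm",((x-t)*1000).round(1))
```

```text
L [0.5796 0.4049] off mm [-0.9 -3. ]
M [0.4373 0.3957] off mm [-1.2 -3.3]
S [0.4506 0.0101] off mm [-1.5 -1.2]
Q [0.5916 0.1405] off mm [-1.4 -0.3]
```

```bash
python3 -c "
from cell import env
o=env.get_obs();print(abs(o['joint_velocities']).max());print(env.sign_off())"
```

```text
2.137207643141798
the job is handed in; nothing more can be done
None
```

I handed the job in after about 23 s of robot time: all four cutters stand in their own trays, within about 4 mm of centre in the final top view, and the coupler ring and piping tip were not moved; sign-off returned no verdict.

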